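# Find the stamped crate and push it to the dispatch line

### The arm

A 6-joint arm with a two-finger parallel gripper is mounted at the origin on the work surface. World frame = base frame: x ahead of the robot, y to its left, z up, the work surface at z = 0. Lengths are in m, angles in degrees, forces in N, time in s.
With the tool pointing down it reaches from about 0.375 to 0.9 m from the base axis. Payload 3.1 kg.
Tool frame: the origin (TCP) lies midway between the tips of the shut fingers; the grasp point (between the pads) lies bot.pinch_z behind it (bot.pinch_z is the distance from the TCP to the grasp point, in m); z points along the fingers, y is the direction in which the jaws open and shut (so a half turn about z gives the same grasp; the last joint's range is limited). The gripper opens to 87 mm and grips with 3 to 60 N. Pads are 19 mm wide; open, the fingers measure 117 mm over their backs; the gripper's body (75 mm by 190 mm) begins 51 mm behind the grasp point.
Start: joints at [53.543, 30.224, 82.088, -0, 67.689, -10.227], TCP at [0.276, 0.561, 0.223] pointing down, gripper open.
Joint ranges: [-176.69, 176.69], [-43.24, 126.21], [12.49, 139.97], [-82, 262], [0, 151.66], [-163.58, 163.58]. Speed limits (degrees/s): [159.86, 159.86, 180, 180, 180, 180].

### API

Orientations are given as a 3x3 rotation matrix whose columns are the frame's x, y, z axes.
In Python, from rig import bot gives the robot as it stands.
- The arm moves only by the tool apply_moves, never from a script. Its argument "motion" is text: rows parted by semicolons, each of 7 numbers parted by spaces: the shift along the tool's x, y, z in m, then the turn, a rotation vector about the tool's x, y, z in degrees, then the finger opening in m, from 0 to 0.087. A call has exactly 8 rows; each row is the pose to reach, as a shift and turn from the pose commanded when the call began, along the tool's axes at that moment; what a row does not reach only later rows make up. A row lasts 1/8 s, in which the tool goes at most 62.5 mm and 10.7 degrees, less where a joint would pass 70% of its speed; a pose out of reach is approached as far as the arm can. A call with a gripper value outside its range is refused whole. The fingers move at their own pace and stop on an object; the grip force is fixed at half the most. Time passes only in rows, so rows that repeat a pose let the fingers close, or fill a call up. It gives the time, the measured TCP pose, the force and the opening at its end, in the units of the state.
- bot.read_state(): the state, without advancing time (a new reading comes with each control period).
- bot.capture(name): name is "scene" or "top" or "wrist"; returns the picture (480x640x3 uint8, red, green, blue); there is no depth.
- bot.get_calibration(name): a dict with "fx", "fy", "cx", "cy" (pixels), "rvec" (rotation vector, rad) and "tvec" (3), from world to camera coordinates, as OpenCV has them. Camera axes: x right, y down, z forward; pixel columns grow to the right and rows downward; lengths in m; the calibration is good to about 2 mm. A picture is of the moment at which its call begins: read the wrist's pose just before it. get_calibration takes no time and is no camera call; for the wrist camera it gives the pose at the moment of the call.
- bot.hand_in(): hands the job in, once; it reports no verdict.
Trained networks look in the newest picture that a camera, given by its name, has taken for a name from the list of things; names that differ only in an ending like _2 or _b are one class to them, and where a whole thing is asked for, a point or a joint stands for the part that bears it (a point fixed in the world has none). Each returns a list of dicts, best first, with "p" (0 to 1); they miss things now and then, are a little off and sometimes report something else, mostly with a low value. They report only what shows in the picture. A call takes as long as a camera call.
- bot.find_in(name, camera): "point" ([x, y, z] in m, in world coordinates, good to about 4 mm: the middle of the surface that is visible of it).
The state is a dict: "time_s": time; "joint_positions": joint angles; "qvel": joint speeds; "tau": joint torques, N m; "position": TCP position; "tcp_rot": TCP orientation; "force": force on the tool from outside, world axes, zero at the start; "moment": the same for the moment, N m; "opening": opening from 0.0 (shut) to 1.0 (fully open).
Only numpy, scipy, OpenCV 4.12 (cv2) and the standard library are available. Lean on these libraries where they do the work, as an engineer would, in place of code of your own. Each camera call takes 0.05 s, during which the arm holds its last target.

### The job

Two look-alike empty parts crates stand on the bench, and one of them has a round red-and-white stamp underneath. Tip each crate over towards the robot so that it lies on its side with its underside showing; once both lie so, push the stamped one sideways, still lying on its side, until its middle is over the yellow dispatch line. Leave the other crate lying where it was tipped, never lift a crate off the bench, and do not disturb the other things on the bench.

Things in the scene. Friction and masses are not known exactly. Their poses are not given: they have to be found in the camera images.
- crate_a: one of two look-alike empty parts crates, open on top, one left and one right of the yellow line, either may be stamped: blue walls, steel corners, plywood underside. 80 (its x) x 140 (y) x 130 mm high (z), walls 6 mm, about 0.4 kg. Origin: centre of the underside. At the start z is up and x points away from the robot within 20 degrees: the 140 mm wide faces look to and from the robot
- crate_b: one of two look-alike empty parts crates, open on top, one left and one right of the yellow line, either may be stamped: blue walls, steel corners, plywood underside. 80 (its x) x 140 (y) x 130 mm high (z), walls 6 mm, about 0.4 kg. Origin: centre of the underside. At the start z is up and x points away from the robot within 20 degrees: the 140 mm wide faces look to and from the robot
- crate_a_mid (a point): centre of crate_a's outer shape, 65 mm from its underside (40 mm above the bench once on its side). Either crate, pulled to the robot near the top of its far face, tips about its near bottom edge; past about 40 degrees it falls on by itself
- crate_b_mid (a point): centre of crate_b's outer shape, 65 mm from its underside. A tipped crate lies on its near wide face, 80 mm high, 130 mm front to back, 140 mm wide: its x is up, its mouth (z) faces the robot, its underside faces away from the robot
- stamp (a point): centre of the stamp, a flat round red-and-white mark 54 mm across in the middle of the underside of the stamped crate; compare with the two crates' origins to know which one is stamped. Out of sight until that crate is tipped
- line_mid (a point): middle of the dispatch line, a straight yellow line painted flat on the bench between the two crates, 30 mm wide and 340 mm long. The line runs along this point's x (roughly straight ahead of the robot); its y points across the line to the left
- jar: closed green glass jar, 66 mm across, 100 mm high, standing beyond the line; origin under its centre. Bystander
- can: closed aluminium can standing right of the crates, 60 mm across, 95 mm high; origin under its centre. Bystander
- tin: round brass-coloured tin, 68 mm across, 50 mm high, standing beyond the crates; origin under its centre. Bystander
- tape: roll of black tape lying flat beyond the left-hand crate, 90 mm across, 25 mm high; origin under its centre. Bystander
- wrench: steel wrench lying flat left of the crates, about 180 mm long; origin under its middle. Bystander
- screwdriver: screwdriver lying flat right of the crates, about 200 mm long; origin under its middle. Bystander
- block: light wooden block 90 x 50 x 35 mm lying flat left of the crates; origin under its centre. Bystander

How it is judged:
By the outcome, as a careful person would: the job done as asked, in the order asked, and still so for the second after the job is handed in, with the robot touching nothing.
It also fails if it takes over 72 s, if anything falls off the work surface, if the arm or the gripper's body presses on something with over 40 N, if the wrist force passes 120 N, or if a joint passes its speed limit or range.

## Working session

There is one attempt and no reset: what is moved stays moved. The work goes in short steps, Python scripts to look and compute and a tool call to move; the robot and the scene stay as the last step left them, time stands still between calls to the robot, and variables do not carry over. Pictures are saved under pics/ and viewed, and the job is handed in when it is done.

Besides the shell and the picture viewer there is one more tool, called after ">>>" in YAML: its name, and indented under it one key for each argument. apply_moves: Moves the arm, as the interface text tells. Its arguments: {"type":"object","properties":{"motion":{"type":"string"}},"required":["motion"]}

```bash
mkdir -p pics; ls
python3 - <<'E'
from rig import bot
import cv2
s=bot.read_state();print(s['time_s'],s['position'],s['tcp_rot'],s['opening'],bot.pinch_z)
for c in ('scene','top'):
    im=bot.capture(c);cv2.imwrite(f'pics/{c}0.png',im[:,:,::-1])
    k=bot.get_calibration(c);print(c,k)
for n in ('crate_a','line_mid','jar','can','tin','tape','wrench','screwdriver','block'):
    for c in ('top','scene'):
        try: print(n,c,[(d['p'],d['point']) for d in bot.find_in(n,c)][:3])
        except Exception as e: print(n,c,e)
print(bot.read_state()['time_s'])
E
```

```text
pics
0.0 [0.2757612  0.56008667 0.22157864] [[-8.97032381e-01  4.41963006e-01 -1.26845936e-03]
 [ 4.41964658e-01  8.97030848e-01 -1.70235920e-03]
 [ 3.85467387e-04 -2.08768554e-03 -9.99997746e-01]] 1.0024541640567142 0.0187
scene {'fx': 475.14513251566717, 'fy': 475.14513251566717, 'cx': 321.4799666600724, 'cy': 238.40366692115575, 'rvec': array([ 1.82299858,  1.95982762, -0.57715845]), 'tvec': array([ 0.03144965, -0.49388365,  1.51332448])}
top {'fx': 535.557112635528, 'fy': 535.557112635528, 'cx': 308.95707334522626, 'cy': 246.46391765778716, 'rvec': array([ 2.15263419, -2.18199006,  0.08888518]), 'tvec': array([0.02807393, 0.6128835 , 1.2238614 ])}
crate_a top [(0.85, [0.5906, -0.1866, 0.0095]), (0.72, [0.5677, 0.1404, 0.0053])]
crate_a scene [(0.95, [0.6094, -0.1738, 0.0849]), (0.59, [0.5981, 0.1364, 0.084])]
line_mid top [(0.94, [0.4826, -0.0228, 0.0022])]
line_mid scene [(0.94, [0.4764, -0.0228, 0.0023])]
jar top [(0.75, [0.6857, -0.0079, 0.0988])]
jar scene [(0.76, [0.7126, -0.0105, 0.08])]
can top [(0.76, [0.6419, -0.4249, 0.0952])]
can scene [(0.58, [0.6643, -0.4243, 0.0786])]
tin top [(0.66, [0.7454, -0.1071, 0.0522])]
tin scene [(0.86, [0.7647, -0.1055, 0.0499])]
tape top [(0.92, [0.7557, 0.1767, 0.0248]), (0.55, [0.4385, -0.45, 0.0262]), (0.34, [0.4823, 0.4573, 0.0067])]
tape scene [(0.74, [0.7605, 0.1787, 0.0238]), (0.64, [0.4797, -0.025, 0.0045])]
wrench top [(0.62, [0.4776, 0.4597, 0.0103]), (0.39, [0.5729, 0.1444, 0.0075]), (0.27, [0.6864, -0.0076, 0.0987])]
wrench scene [(0.7, [0.4872, 0.4613, 0.0058]), (0.54, [0.6156, -0.1696, 0.0864])]
screwdriver top [(0.63, [0.4352, -0.4509, 0.023])]
screwdriver scene [(0.61, [0.4444, -0.4534, 0.0229])]
block top [(0.98, [0.6363, 0.4007, 0.0369])]
block scene [(0.88, [0.651, 0.4039, 0.0318])]
1.0
```

View pics/scene0.png

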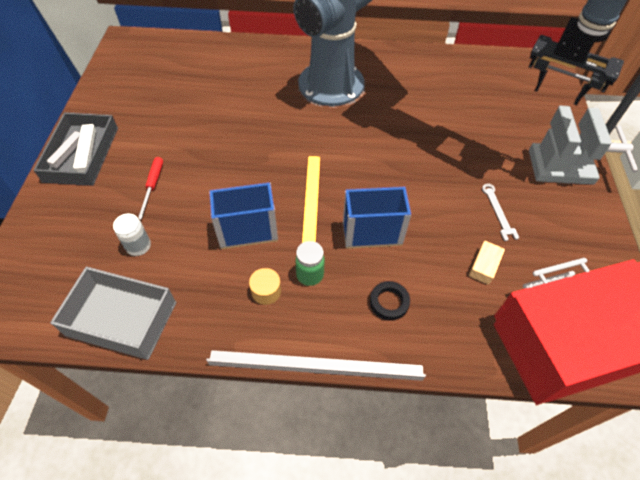

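View pics/top0.png

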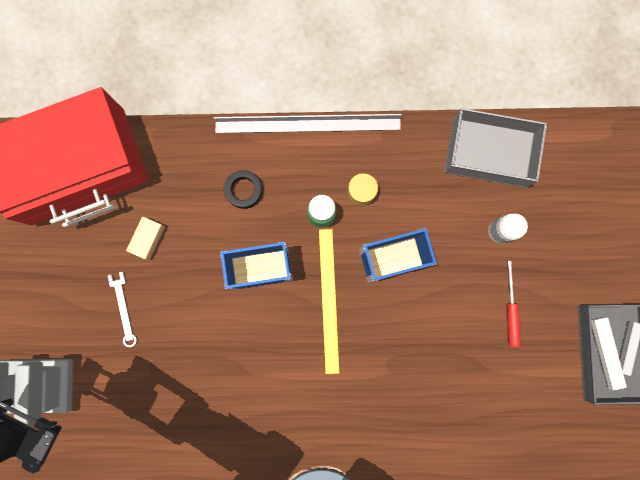

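The top view shows both crates upright beside the yellow line, which runs from (326,230) to (332,372). The jar stands at the line's far end and the tin is behind the right crate. Next I'll fit the crate rims at z=0.13.

```bash
cat > h.py <<'E'
from rig import bot
import numpy as np, cv2
from scipy.spatial.transform import Rotation as R
def unproj(cam,uv,z):
    k=bot.get_calibration(cam);M=cv2.Rodrigues(np.array(k['rvec']))[0];t=np.array(k['tvec'])
    c=-M.T@t;out=[]
    for u,v in uv:
        d=M.T@np.array([(u-k['cx'])/k['fx'],(v-k['cy'])/k['fy'],1]);s=(z-c[2])/d[2];out.append(c+s*d)
    return np.array(out)
def delta(P,Rt,P0=None,R0=None):
    s=bot.read_state();P0=np.array(s['position']) if P0 is None else np.array(P0);R0=np.array(s['tcp_rot']) if R0 is None else R0
    return R0.T@(np.array(P)-P0), np.degrees(R.from_matrix(R0.T@Rt).as_rotvec())
def down(yaw): # tool y (jaw) axis at angle yaw from world y axis
    a=np.radians(yaw);y=np.array([-np.sin(a),np.cos(a),0]);z=np.array([0,0,-1.]);x=np.cross(y,z);return np.c_[x,y,z]
E
python3 - <<'E'
from h import *
for n,c in (('L',[(221,252),(287,243),(291,279),(224,289)]),('R',[(362,245),(427,230),(436,262),(371,280)])):
    p=unproj('top',c,0.13);print(n,p.round(4),'mid',p.mean(0).round(4),'sides',[round(np.linalg.norm(p[i]-p[i-1]),4) for i in range(4)])
    d=(p[0]-p[1])+(p[3]-p[2]);print('yaw of y axis',np.degrees(np.arctan2(-d[0],d[1])))
    d=(p[0]-p[3])+(p[1]-p[2]);print('yaw of x axis',np.degrees(np.arctan2(d[1],d[0])))
print(unproj('top',[(326,230),(332,372)],0).round(4), unproj('scene',[(313,157),(308,240)],0).round(4))
for y in (0,90,180):print(y,delta([0,0,0],down(y))[1])
im=cv2.imread('pics/top0.png')[210:310,200:460];cv2.imwrite('pics/topz.png',cv2.resize(im,None,fx=3,fy=3,interpolation=cv2.INTER_CUBIC))
E
```

```text
L [[0.5944 0.2081 0.13  ]
 [0.6118 0.0658 0.13  ]
 [0.5343 0.0579 0.13  ]
 [0.5149 0.2014 0.13  ]] mid [0.5638 0.1333 0.13  ] sides [np.float64(0.0798), np.float64(0.1434), np.float64(0.0779), np.float64(0.1449)]
yaw of y axis 7.352582562802136
yaw of x axis 5.271200736612145
R [[ 0.6052 -0.0954  0.13  ]
 [ 0.6356 -0.2357  0.13  ]
 [ 0.5665 -0.2525  0.13  ]
 [ 0.5299 -0.1129  0.13  ]] mid [ 0.5843 -0.1741  0.13  ] sides [np.float64(0.0773), np.float64(0.1436), np.float64(0.0712), np.float64(0.1444)]
yaw of y axis 13.45481041659433
yaw of x axis 13.387763722953602
[[ 0.6551 -0.0213  0.    ]
 [ 0.3201 -0.03    0.    ]] [[ 0.3207 -0.0334  0.    ]
 [ 0.6002 -0.0238  0.    ]]
0 [ 8.28478447e-05  6.72530688e-04 -2.62304475e+01]
90 [-4.93749307e-04  6.32488517e-04 -1.16230448e+02]
180 [ 9.18563516e-04 -1.13156186e-04  1.53769552e+02]
```

View pics/topz.png

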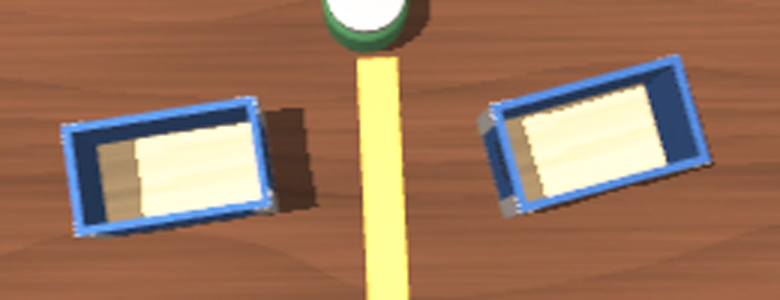

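Run:
```python
from h import *
for n,c in (('L',[(220.7,251.3),(285.3,242.3),(290.3,279.3),(226,288.7)]),('R',[(363.3,244.7),(426.3,228.7),(436.7,264),(373.3,281)])):
    p=unproj('top',np.array(c),0.13);r=cv2.minAreaRect(p[:,:2].astype(np.float32));print(n,r, p.mean(0))
m=np.array([.564,.134]);a=np.radians(7);x=np.array([np.cos(a),np.sin(a)])
T=np.r_[m+.078*x,.22]
print(T)
for P in ([.3,.5,.28],[.45,.35,.28],T,np.r_[T[:2],.112]): print(delta(P,down(7)))
```

```text
L ((0.5643351674079895, 0.13400951027870178), (0.08124636113643646, 0.140409916639328), 7.156242847442627) [0.56461152 0.13367925 0.13      ]
R ((0.5839666128158569, -0.1759268045425415), (0.08052054047584534, 0.14043909311294556), 14.20254135131836) [ 0.58353866 -0.17601016  0.13      ]
[0.6414186  0.14350581 0.22      ]
(array([-0.04814449, -0.04386794, -0.05744341]), array([ 4.18578560e-05,  6.79932938e-04, -3.32304475e+01]))
(array([-0.24899543, -0.11212409, -0.05744148]), array([ 4.18578560e-05,  6.79932938e-04, -3.32304475e+01]))
(array([-0.51196861, -0.21275081,  0.00256101]), array([ 4.18578560e-05,  6.79932938e-04, -3.32304475e+01]))
(array([-0.51196742, -0.21275124,  0.11056101]), array([ 4.18578560e-05,  6.79932938e-04, -3.32304475e+01]))
```

>>> apply_moves:
  motion: "-0.01 -0.01 -0.055 0 0 0 0.087; -0.06 -0.03 -0.06 0 0 -6 0.087; -0.115 -0.05 -0.06 0 0 -14 0.087; -0.17 -0.075 -0.06 0 0 -22 0.087; -0.225 -0.1 -0.06 0 0 -30 0.087; -0.28 -0.12 -0.06 0 0 -33.2 0.087; -0.335 -0.14 -0.06 0 0 -33.2 0.087; -0.39 -0.16 -0.05 0 0 -33.2 0.087"

```text
time_s: 2.0
position: [0.5572, 0.2434, 0.2735]
tcp_rot: [[-0.993, -0.121, 0.003], [-0.121, 0.993, 0.001], [-0.003, 0.001, -1.0]]
force: [-0.5, 0.2, 0.1]
opening: 1.001
```

Run:
```python
from h import *
s=bot.read_state();print(s['time_s'],s['position'],s['force'])
for P in ([.6414,.1435,.2],[.6414,.1435,.112]): print(delta(P,down(7)))
```

```text
2.0 [0.55717116 0.24341528 0.27348168] [-0.54190923  0.23510853  0.09164597]
(array([-0.07129452, -0.10942924,  0.07361694]), array([ 0.03110248,  0.15629181, -0.03703757]))
(array([-0.07105449, -0.10947708,  0.16161659]), array([ 0.03110248,  0.15629181, -0.03703757]))
```

>>> apply_moves:
  motion: "-0.035 -0.05 0 0 0 0 0.087; -0.07 -0.1 0 0 0 0 0.087; -0.071 -0.11 0.04 0 0 0 0.087; -0.071 -0.11 0.09 0 0 0 0.087; -0.071 -0.11 0.13 0 0 0 0.087; -0.071 -0.11 0.158 0 0 0 0.087; -0.071 -0.11 0.162 0 0 0 0.087; -0.071 -0.11 0.162 0 0 0 0.087"

```text
time_s: 3.0
position: [0.6398, 0.1442, 0.1112]
tcp_rot: [[-0.993, -0.121, 0.001], [-0.121, 0.993, 0.0], [-0.001, -0.0, -1.0]]
force: [-1.3, 0.5, -0.1]
opening: 1.0
```

Run:
```python
from h import *
s=bot.read_state();print(s['time_s'],s['position'],s['force'])
for c in ('scene','wrist'):cv2.imwrite(f'pics/{c}1.png',bot.capture(c)[:,:,::-1])
```

```text
3.0 [0.63977193 0.14422622 0.11119736] [-1.3231862   0.5486939  -0.13150499]
```

View pics/scene1.png

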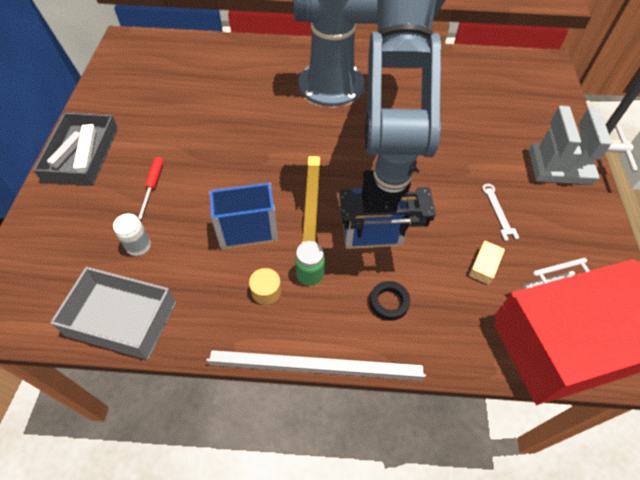

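>>> apply_moves:
  motion: "0.016 0 0 0 0 0 0.087; 0.027 0 0 0 0 0 0.087; 0.037 0 -0.005 0 0 0 0.087; 0.047 0 -0.01 0 0 0 0.087; 0.057 0 -0.014 0 0 0 0.087; 0.067 0 -0.018 0 0 0 0.087; 0.077 0 -0.021 0 0 0 0.087; 0.085 0 -0.023 0 0 0 0.087"

```text
time_s: 4.1
position: [0.5528, 0.1338, 0.1331]
tcp_rot: [[-0.993, -0.121, -0.003], [-0.121, 0.993, 0.0], [0.003, 0.0, -1.0]]
force: [-0.9, -0.1, 0.3]
opening: 0.999
```

Run:
```python
from h import *
s=bot.read_state();print(s['time_s'],s['position'],s['force'])
for c in ('scene','top'):cv2.imwrite(f'pics/{c}2.png',bot.capture(c)[:,:,::-1])
a=cv2.imread('pics/scene2.png')[140:280,280:480];b=cv2.imread('pics/top2.png')[190:330,180:380]
cv2.imwrite('pics/c2.png',cv2.resize(np.hstack([a,b]),None,fx=2,fy=2))
```

```text
4.1 [0.55283018 0.13383413 0.13308491] [-0.92861178 -0.07843264  0.31529324]
```

View pics/c2.png

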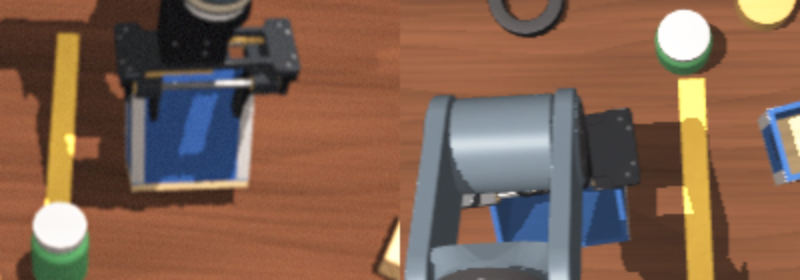

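The crate is tipping under the fingers with very little force. I'll keep going past the balance point.

>>> apply_moves:
  motion: "0.01 0 0 0 0 0 0.087; 0.02 0 0 0 0 0 0.087; 0.03 0 0 0 0 0 0.087; 0.042 0 0 0 0 0 0.087; 0.054 0 -0.01 0 0 0 0.087; 0.054 0 -0.06 0 0 0 0.087; 0.054 0 -0.1 0 0 0 0.087; 0.054 0 -0.1 0 0 0 0.087"

```text
time_s: 5.2
position: [0.5031, 0.1274, 0.2375]
tcp_rot: [[-0.993, -0.122, 0.009], [-0.122, 0.993, 0.0], [-0.009, -0.001, -1.0]]
force: [0.8, 0.8, -1.1]
opening: 1.001
```

Run:
```python
from h import *
s=bot.read_state();print(s['time_s'],s['position'],s['force'])
for c in ('scene','top'):cv2.imwrite(f'pics/{c}3.png',bot.capture(c)[:,:,::-1])
for c in ('scene','top'):
  print(c,[(d['p'],d['point']) for n in('stamp','crate_a') for d in bot.find_in(n,c)])
```

```text
5.2 [0.50313824 0.1274195  0.23748593] [ 0.78250806  0.79654502 -1.06895915]
scene [(0.83, [0.487, 0.1234, 0.0826]), (0.73, [0.4856, 0.1241, 0.0791])]
top [(0.76, [0.424, 0.0945, 0.0815]), (0.87, [0.5926, -0.1827, 0.0132]), (0.62, [0.4221, 0.0946, 0.0786])]
```

View pics/scene3.png

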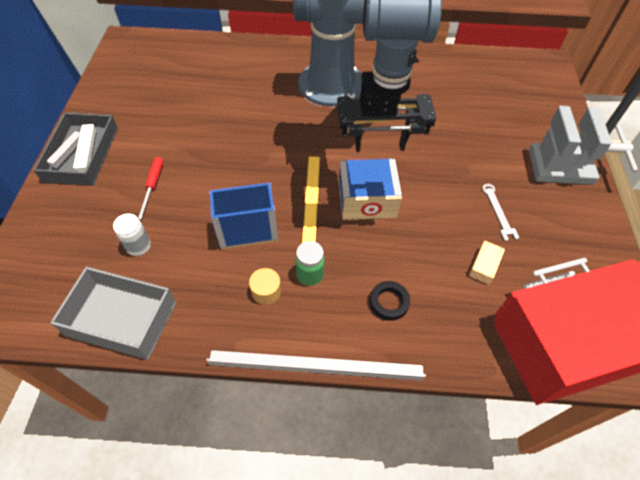

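The left crate lies on its side with the stamp showing at (371,209), so the left one is stamped. Now the right crate.

Run:
```python
from h import *
for P in ([.6596,-.1569,.22],[.6596,-.1569,.112]): print(delta(P,down(14.2)))
```

```text
(array([-0.12385952, -0.30136925,  0.01187485]), array([ 0.02441499, -0.16967788, -7.23283992]))
(array([-0.12418141, -0.30139498,  0.11987436]), array([ 0.02441499, -0.16967788, -7.23283992]))
```

>>> apply_moves:
  motion: "-0.02 -0.05 0 0 0 -1 0.087; -0.043 -0.105 0 0 0 -3 0.087; -0.067 -0.16 0 0 0 -5 0.087; -0.09 -0.215 0 0 0 -7.2 0.087; -0.112 -0.27 0 0 0 -7.2 0.087; -0.124 -0.301 0.002 0 0 -7.2 0.087; -0.124 -0.301 0.03 0 0 -7.2 0.087; -0.124 -0.301 0.06 0 0 -7.2 0.087"

```text
time_s: 6.5
position: [0.6605, -0.1572, 0.1715]
tcp_rot: [[-0.97, -0.244, -0.001], [-0.244, 0.97, 0.001], [0.001, 0.001, -1.0]]
force: [0.6, 0.4, -0.6]
opening: 1.002
```

>>> apply_moves:
  motion: "0 0 0.04 0 0 0 0.087; 0 0 0.06 0 0 0 0.087; 0 0 0.06 0 0 0 0.087; 0 0 0.06 0 0 0 0.087; 0.008 0 0.06 0 0 0 0.087; 0.016 0 0.06 0 0 0 0.087; 0.02 0 0.06 0 0 0 0.087; 0.02 0 0.06 0 0 0 0.087"

```text
time_s: 7.5
position: [0.641, -0.1615, 0.1139]
tcp_rot: [[-0.97, -0.244, 0.0], [-0.244, 0.97, -0.0], [-0.0, -0.0, -1.0]]
force: [0.4, 0.6, -0.2]
opening: 1.001
```

Run:
```python
from h import *
s=bot.read_state();print(s['time_s'],s['position'],s['force'])
print(delta([.584+.058*.969,-.176+.058*.245,.112],down(14.2)))
cv2.imwrite('pics/s4.png',bot.capture('scene')[:,:,::-1])
```

```text
7.5 [ 0.64101956 -0.16151687  0.11392702] [ 0.42432936  0.59820791 -0.19919387]
(array([ 8.59873606e-04, -6.49568697e-05,  1.92686527e-03]), array([-0.00502122,  0.01076391, -0.05974921]))
```

View pics/s4.png

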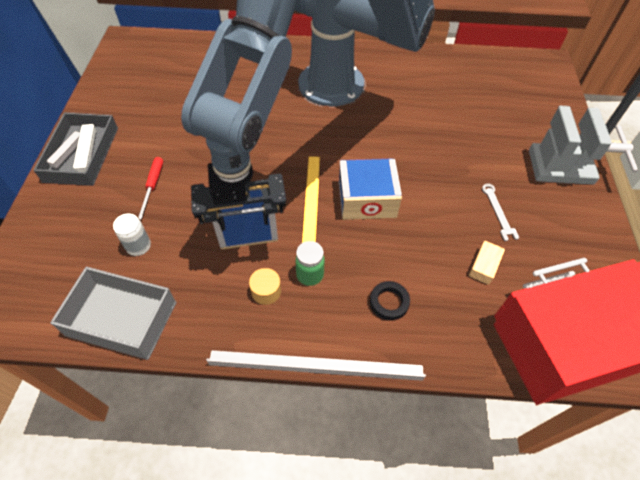

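The fingers are behind the right crate with about 8 mm to spare, so I'll pull along the same arc.

>>> apply_moves:
  motion: "0.007 0 0 0 0 0 0.087; 0.017 0 -0.004 0 0 0 0.087; 0.027 0 -0.009 0 0 0 0.087; 0.037 0 -0.013 0 0 0 0.087; 0.047 0 -0.017 0 0 0 0.087; 0.057 0 -0.02 0 0 0 0.087; 0.066 0 -0.022 0 0 0 0.087; 0.076 0 -0.022 0 0 0 0.087"

```text
time_s: 8.55
position: [0.5666, -0.1799, 0.1354]
tcp_rot: [[-0.97, -0.245, -0.001], [-0.245, 0.97, 0.001], [0.001, 0.001, -1.0]]
force: [0.3, 0.3, 0.4]
opening: 1.0
```

>>> apply_moves:
  motion: "0.01 0 0 0 0 0 0.087; 0.02 0 0 0 0 0 0.087; 0.03 0 0 0 0 0 0.087; 0.042 0 0 0 0 0 0.087; 0.054 0 -0.01 0 0 0 0.087; 0.054 0 -0.06 0 0 0 0.087; 0.054 0 -0.1 0 0 0 0.087; 0.054 0 -0.1 0 0 0 0.087"

```text
time_s: 9.55
position: [0.5171, -0.1946, 0.2398]
tcp_rot: [[-0.97, -0.245, 0.008], [-0.245, 0.97, -0.005], [-0.006, -0.007, -1.0]]
force: [-0.6, 0.5, -0.1]
opening: 1.003
```

Run:
```python
from h import *
s=bot.read_state();print(s['time_s'],s['position'],s['force'])
for c in ('scene','top'):cv2.imwrite(f'pics/{c}5.png',bot.capture(c)[:,:,::-1])
```

```text
9.55 [ 0.51714137 -0.19462964  0.2398085 ] [-0.57158567  0.52279671 -0.13797056]
```

View pics/scene5.png

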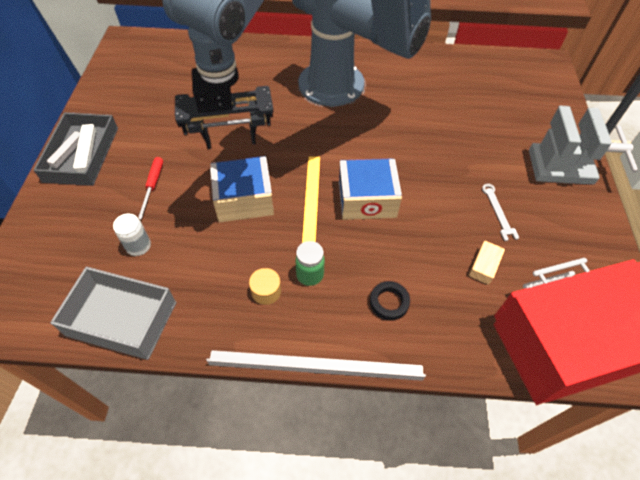

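View pics/top5.png

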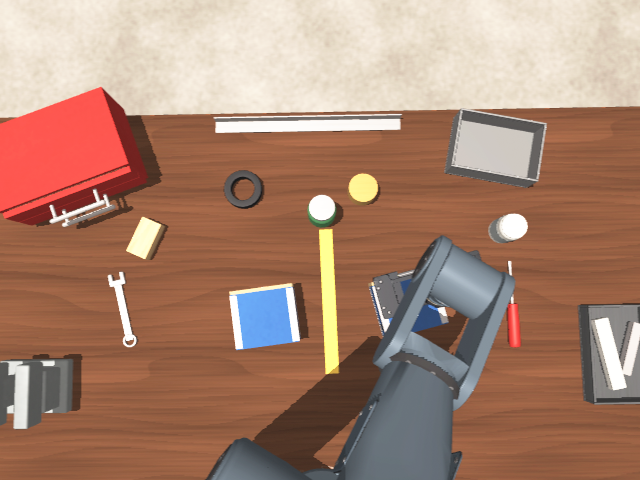

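Both crates are on their sides, and the right one's underside is plain. Next I'll measure both top faces at z=0.08.

Run:
```python
from h import *
for n,cam,b in (('L','top',(220,275,90,85)),('L','scene',(330,150,80,80)),('R','scene',(200,150,80,80))):
    x,y,w,h=b;im=cv2.imread(f'pics/{cam}5.png')[y:y+h,x:x+w];cv2.imwrite(f'pics/z_{n}_{cam}.png',cv2.resize(im,(400,int(400*h/w)),interpolation=cv2.INTER_CUBIC))
ims=[cv2.imread(f'pics/z_{k}.png')[:377] for k in('L_scene','R_scene')]
cv2.imwrite('pics/z.png',np.hstack(ims))
```

```text
(no output)
```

View pics/z.png

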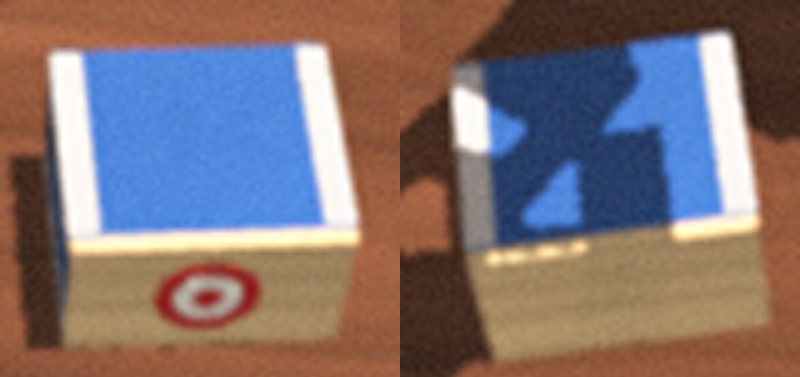

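View pics/z_L_top.png

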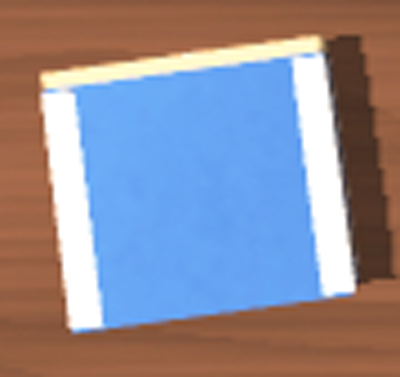

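Run:
```python
from h import *
for n,cam,c in (('Ltop','top',[(229,291.4),(292.7,283.1),(300.1,340.9),(236,349.7)]),('Lscene','scene',[(340,160.4),(395,158.8),(401.4,198.4),(343.6,200)]),('Rscene','scene',[(210.4,163),(266.4,156.2),(272,197),(213.6,202.4)])):
    p=unproj(cam,np.array(c),0.08);print(n,p.round(3)[:,:2].tolist(),cv2.minAreaRect(p[:,:2].astype(np.float32)),p.mean(0).round(4))
```

```text
Ltop [[0.51, 0.199], [0.527, 0.056], [0.399, 0.041], [0.382, 0.183]] ((0.45466339588165283, 0.11988961696624756), (0.12941724061965942, 0.1432814598083496), 6.934257984161377) [0.4545 0.12   0.08  ]
Lscene [[0.402, 0.043], [0.385, 0.185], [0.514, 0.198], [0.53, 0.058]] ((0.4576069414615631, 0.12135978788137436), (0.13005921244621277, 0.14271602034568787), 6.589288234710693) [0.4577 0.121  0.08  ]
Rscene [[0.437, -0.287], [0.402, -0.148], [0.534, -0.116], [0.562, -0.254]] ((0.4855037331581116, -0.20080679655075073), (0.13583126664161682, 0.14355310797691345), 13.993812561035156) [ 0.4839 -0.2012  0.08  ]
```

Run:
```python
from h import *
s=bot.read_state();print(s['joint_positions'])
for P in ([.443,.2297,.22],[.443,.2297,.035]): print(delta(P,down(-83.2)))
```

```text
[-3.22041283e+01  2.34756868e+01  9.20893645e+01 -1.68577332e-03
  6.43885424e+01 -1.36366509e+02]
(array([-0.03374669,  0.42756819,  0.01586698]), array([4.01671387e-04, 5.25254458e-02, 9.73631029e+01]))
(array([-0.03364685,  0.42768003,  0.20086692]), array([4.01671387e-04, 5.25254458e-02, 9.73631029e+01]))
```

>>> apply_moves:
  motion: "-0.004 0.04 0 0 0 8 0.087; -0.008 0.09 0 0 0 18 0.087; -0.012 0.14 0 0 0 28 0.087; -0.016 0.19 0 0 0 38 0.087; -0.02 0.24 0 0 0 48 0.087; -0.024 0.29 0 0 0 58 0.087; -0.028 0.34 0 0 0 68 0.087; -0.032 0.385 0 0 0 78 0.087"

```text
time_s: 10.65
position: [0.4506, 0.1883, 0.2341]
tcp_rot: [[-0.439, 0.898, -0.003], [0.898, 0.439, -0.001], [0.001, -0.003, -1.0]]
force: [0.8, 0.0, -1.1]
opening: 1.0
```

Run:
```python
from h import *
s=bot.read_state();print(s['time_s'],s['position'],s['force'])
for P in ([.443,.2297,.22],[.443,.2297,.035]): print(delta(P,down(-83.2)))
```

```text
10.65 [0.45057355 0.18833282 0.23409454] [ 0.83042358  0.01139678 -1.072742  ]
(array([0.04047649, 0.01141143, 0.0140958 ]), array([-0.20050781, -0.02310817, 19.2521209 ]))
(array([0.04029552, 0.01203431, 0.19909466]), array([-0.20050781, -0.02310817, 19.2521209 ]))
```

>>> apply_moves:
  motion: "0.02 0.006 0.01 0 0 10 0.087; 0.04 0.012 0.02 0 0 19.2 0.087; 0.04 0.012 0.05 0 0 19.2 0.087; 0.04 0.012 0.09 0 0 19.2 0.087; 0.04 0.012 0.13 0 0 19.2 0.087; 0.04 0.012 0.17 0 0 19.2 0.087; 0.04 0.012 0.195 0 0 19.2 0.087; 0.04 0.012 0.197 0 0 19.2 0.087"

```text
time_s: 11.65
position: [0.4426, 0.2274, 0.036]
tcp_rot: [[-0.125, 0.992, -0.007], [0.992, 0.125, -0.002], [-0.001, -0.007, -1.0]]
force: [0.2, 1.0, 0.3]
opening: 1.0
```

Run:
```python
from h import *
s=bot.read_state();print(s['time_s'],s['position'],s['force'])
a=np.radians(6.8);x=np.array([np.cos(a),np.sin(a),0]);y=np.array([-x[1],x[0],0]);m=np.array([.456,.1205,0])
d=np.array(s['position'])-m;print('along x̂',d@x,'ŷ',d@y, delta(s['position'],down(-83.2))[1])
cv2.imwrite('pics/s6.png',bot.capture('scene')[:,:,::-1])
```

```text
11.65 [0.44261611 0.22740069 0.03601121] [0.16442499 1.04389834 0.27219314]
along x̂ -0.0006322747290865242 ŷ 0.10773340672490683 [-0.41258311  0.05307752  0.36566229]
```

View pics/s6.png

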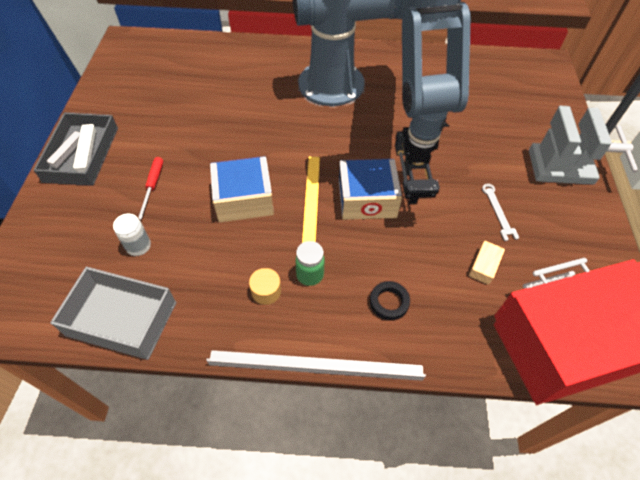

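The fingers are beside the stamped crate with about a 28 mm gap. I'll push in stages along tool -x.

>>> apply_moves:
  motion: "-0.015 0 0 0 0 0 0.087; -0.025 0 0 0 0 0 0.087; -0.035 0 0 0 0 0 0.087; -0.047 0 0 0 0 0 0.087; -0.059 0 0 0 0 0 0.087; -0.071 0 0 0 0 0 0.087; -0.083 0 0 0 0 0 0.087; -0.09 0 0 0 0 0 0.087"

```text
time_s: 12.7
position: [0.4565, 0.1381, 0.0385]
tcp_rot: [[-0.124, 0.992, -0.0], [0.992, 0.124, 0.0], [0.0, -0.0, -1.0]]
force: [-0.8, 4.1, 3.4]
opening: 0.998
```

>>> apply_moves:
  motion: "-0.01 0 0 0 0 0 0.087; -0.021 0 0 0 0 0 0.087; -0.032 0 0 0 0 0 0.087; -0.043 0 0 0 0 0 0.087; -0.054 0 0 0 0 0 0.087; -0.062 0 0 0 0 0 0.087; -0.066 0 0 0 0 0 0.087; -0.067 0 0 0 0 0 0.087"

```text
time_s: 13.7
position: [0.4648, 0.0722, 0.0385]
tcp_rot: [[-0.125, 0.992, -0.0], [0.992, 0.125, 0.0], [0.0, -0.0, -1.0]]
force: [-0.2, 4.5, 1.9]
opening: 0.997
```

Run:
```python
from h import *
s=bot.read_state();print(s['time_s'],s['position'],s['force'])
cv2.imwrite('pics/s7.png',bot.capture('scene')[:,:,::-1])
im=cv2.imread('pics/s7.png')[130:250,190:430];cv2.imwrite('pics/s7z.png',cv2.resize(im,None,fx=3.333,fy=3.333,interpolation=cv2.INTER_CUBIC))
```

```text
13.7 [0.46475581 0.07220642 0.03846091] [-0.17608173  4.4606283   1.93435276]
```

View pics/s7z.png

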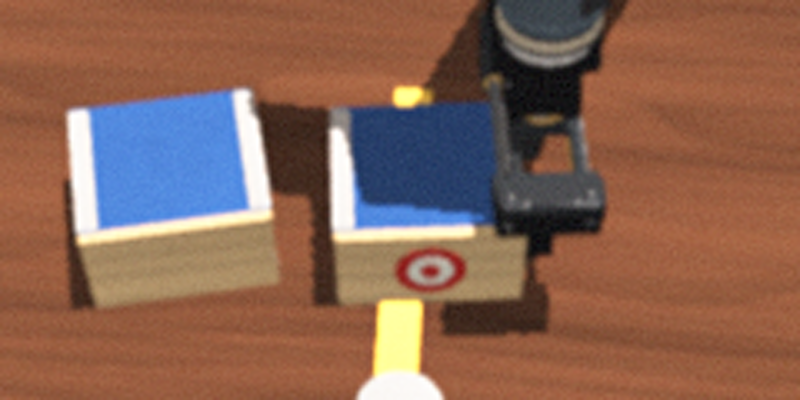

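Run:
```python
from h import *
p=unproj('scene',[(289.3,162.4),(289.9,202)],.08);d=p[1]-p[0];print(p,np.linalg.norm(d),np.degrees(np.arctan2(d[1],d[0])))
d/=np.linalg.norm(d);m=p.mean(0)+.07*np.array([-d[1],d[0],0]);print('mid',m)
print(bot.find_in('stamp','scene'),unproj('scene',[(190+431/3.333,130+270/3.333)],.04))
s=bot.read_state();x=np.array(s['tcp_rot'])[:,0];print('from tcp',np.array(s['position'])-.0795*x)
```

```text
[[ 0.41892698 -0.08629949  0.08      ]
 [ 0.54631484 -0.07127591  0.08      ]] 0.12827071031071774 6.726152206486742
mid [ 0.47442223 -0.00926949  0.08      ]
[{'point': [0.5113, -0.0112, 0.082], 'p': 0.94}, {'point': [0.7145, -0.0081, 0.0824], 'p': 0.57}, {'point': [0.4883, 0.462, 0.0124], 'p': 0.36}] [[ 5.38052928e-01 -3.13494351e-04  4.00000000e-02]]
from tcp [ 0.47473824 -0.00663082  0.03846707]
```

The estimates agree on a middle at y≈-0.008 against the line at -0.026, so it needs another 18 mm. After that I'll back off.

>>> apply_moves:
  motion: "-0.006 0 0 0 0 0 0.087; -0.012 0 0 0 0 0 0.087; -0.016 0 0 0 0 0 0.087; -0.018 0 0 0 0 0 0.087; -0.018 0 0 0 0 0 0.087; 0.01 0 0 0 0 0 0.087; 0.05 0 0 0 0 0 0.087; 0.1 0 0 0 0 0 0.087"

```text
time_s: 14.8
position: [0.4534, 0.1721, 0.0387]
tcp_rot: [[-0.123, 0.992, 0.002], [0.992, 0.123, -0.0], [-0.001, 0.002, -1.0]]
force: [0.4, -0.0, 0.2]
opening: 0.999
```

>>> apply_moves:
  motion: "0.05 0 -0.01 0 0 0 0.087; 0.1 0 -0.03 0 0 0 0.087; 0.15 0 -0.06 0 0 0 0.087; 0.15 0 -0.11 0 0 0 0.087; 0.15 0 -0.16 0 0 0 0.087; 0.15 0 -0.2 0 0 0 0.087; 0.15 0 -0.2 0 0 0 0.087; 0.15 0 -0.2 0 0 0 0.087"

```text
time_s: 15.8
position: [0.4333, 0.32, 0.2381]
tcp_rot: [[-0.125, 0.992, -0.001], [0.992, 0.125, -0.001], [-0.001, -0.001, -1.0]]
force: [0.5, -0.3, -0.6]
opening: 1.003
```

Run:
```python
from h import *
s=bot.read_state();print(s['time_s'],s['position'],s['force'])
for c in ('scene','top'):cv2.imwrite(f'pics/{c}8.png',bot.capture(c)[:,:,::-1])
im=cv2.imread('pics/top8.png')[220:390,270:460];cv2.imwrite('pics/t8z.png',cv2.resize(im,None,fx=3.5,fy=3.5,interpolation=cv2.INTER_CUBIC))
```

```text
15.8 [0.43325347 0.32004181 0.23807747] [ 0.5013452  -0.26983246 -0.60263865]
```

View pics/t8z.png

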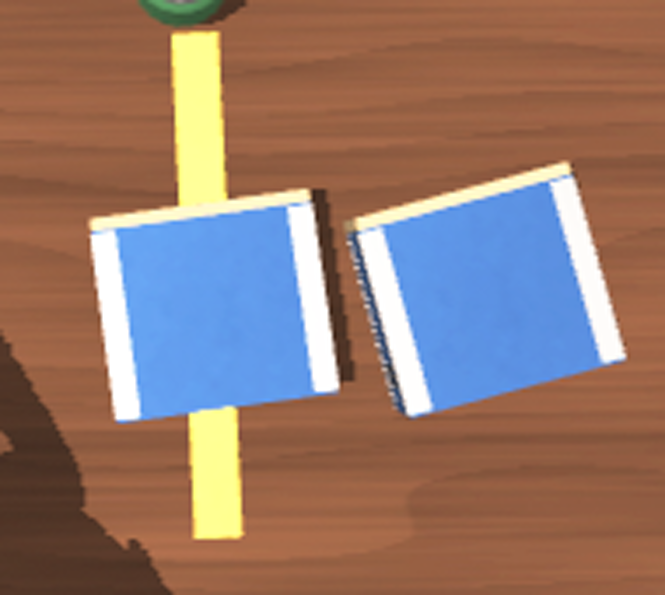

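View pics/scene8.png

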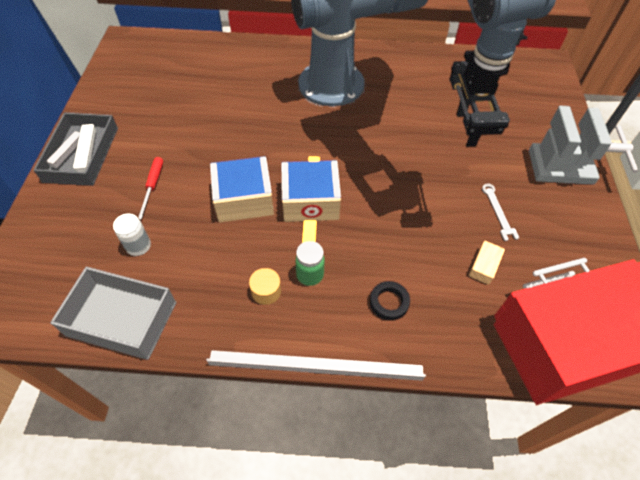

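Run:
```python
from h import *
def q(c):return np.array(c)/3.5+np.array([270,220])
L=unproj('top',q([(90,220),(308,189),(340,391),(119,420)]),.08);Rr=unproj('top',q([(350,221),(570,163),(625,357),(412,415)]),.08)
for p in(L,Rr):print(cv2.minAreaRect(p[:,:2].astype(np.float32)))
l=unproj('top',q([(196,32),(218,538)]),0);print(l)
m=L.mean(0);t=(m[0]-l[0,0])/(l[1,0]-l[0,0]);print('offset y',m[1]-(l[0]+t*(l[1]-l[0]))[1])
```

```text
((0.4724225401878357, -0.0285264253616333), (0.12878188490867615, 0.14133940637111664), 7.316746234893799)
((0.4800941050052643, -0.20142483711242676), (0.12749667465686798, 0.14507825672626495), 13.961424827575684)
[[ 0.65712778 -0.02133936  0.        ]
 [ 0.31610399 -0.03061264  0.        ]]
offset y -0.002060364813843467
```

```bash
python3 -c "
from rig import bot
print(bot.hand_in())"
```

```text
the job is handed in; nothing more can be done
None
```

The job is done and handed in at about 16 s of the 72 s limit. I tipped both crates towards the robot by pulling near the top of their far faces. The left crate carries the stamp, and I pushed it sideways, still on its side, onto the yellow line.

- **Stamped crate:** in the last top picture its middle is about 2 mm from the line's centre. The crate lies at 7° yaw with the stamp facing away from the robot.
- **Other crate:** it measured (0.480, -0.201), 14.0° yaw at the end and (0.486, -0.201), 14.0° when tipped. I put the 5 mm difference in x down to using different cameras. The gap between the two crates is clear.
- **Other things on the bench:** in the last pictures the other things look to be where they started; I checked this by eye and did not measure each one.
- **Forces:** wrist force read at most about 5 N in the readings after each move. The gripper was well clear of everything at hand-in.

No check failed. The two cameras differed by about 3 mm on crate and line positions.

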